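# Set the colony counter's sensitivity selector and zero the count

## Robot

A 6-joint arm with a two-finger parallel gripper is mounted at the origin on the work surface. World frame = base frame: x ahead of the robot, y to its left, z up, the work surface at z = 0. Lengths are in m, angles in rad, forces in N, time in s.
With the tool pointing down it reaches from about 0.25 to 0.85 m from the base axis. Payload 12.5 kg.
Tool frame: the origin (TCP) lies at the very end of the fingers, on their centre line; the grasp point (between the pads) lies 19 mm behind it; z points along the fingers, y is the line along which they close (so a half turn about z gives the same grasp; the last joint's range is limited). The gripper opens to 93 mm and grips with 3 to 60 N. Pads are 15 mm wide; open, the fingers measure 128 mm over their backs; the gripper's body (75 mm by 188 mm) begins 65 mm behind the grasp point.
Start: joints at [1.163, 0.351, 1.652, -0, 1.139, -0.085], TCP at [0.174, 0.522, 0.219] pointing down, gripper open.
Joint ranges: [-2.75, 2.75], [-0.79, 2.1], [0.01, 2.65], [-1.57, 4.71], [0.07, 3.14], [-2.87, 2.87]. Speed limits (rad/s): [2.22, 2.22, 2.79, 3.14, 3.14, 3.14].

## Interface

Orientations are given as a rotation vector (axis times angle).
In Python, from plant import observe, capture, finish_job gives the robot as it stands.
- The arm moves only by the tool jog_arm, never from a script. Its argument "rows" is a list of rows, each a list of 4 numbers: the shift along the tool's x, y, z scaled (see below), then the turn about the tool's z scaled (see below). In form: [[tx, ty, tz, turn], ...]. A call has 1 to 8 rows; each row is the pose to reach, as a shift and turn from the pose commanded when the call began, along the tool's axes at that moment; what a row does not reach only later rows make up. The controller multiplies each number of a shift by 0.5 m and each number of a turn by 90 degrees. A row lasts 1/12 s, in which the tool goes at most 41.7 mm and 7.16 degrees, less where a joint would pass 70% of its speed; a pose out of reach is approached as far as the arm can. A call with a number of a shift or a turn outside -1 to 1 is refused whole. A call with a gripper value outside its range is refused whole. "claw" is the finger opening in mm, from 0 to 93, set as the call begins (left out, the last holds). The fingers move at their own pace and stop on an object; the grip force is fixed at half the most. Time passes only in rows, so rows that repeat a pose let the fingers close. It gives the time, the measured TCP pose, the force, the opening and the grip force at its end, in the units of the state.
- observe(): the state, without advancing time (a new reading comes with each control period).
- capture(name): name is "side" or "top"; returns a dict with "pixels" (400x640x3 uint8, red, green, blue), "fx", "fy", "cx", "cy" (pixels), "rvec" (rotation vector, rad) and "tvec" (3), from world to camera coordinates, as OpenCV has them. Camera axes: x right, y down, z forward; pixel columns grow to the right and rows downward; lengths in m; the calibration is good to about 2 mm. A picture is of the moment at which its call begins. There is no depth.
- finish_job(): hands the job in; it is judged then, once.
The state is a dict: "time_s": time; "qpos": joint angles; "joint_vel": joint speeds; "effort": joint torques, N m; "ee_pos": TCP position; "tool_rot": TCP orientation; "force": force on the tool from outside, world axes, zero at the start; "torque": the same for the moment, N m; "opening": opening from 0.0 (shut) to 1.0 (fully open); "gripper_force": force on a finger pad.
Only numpy, scipy, OpenCV 4.12 (cv2) and the standard library are available. Lean on these libraries where they do the work, as an engineer would, in place of code of your own. Each camera call takes 0.05 s, during which the arm holds its last target. There are 200 camera calls.

## Task

Get the colony counter ready for the dish on its stage: push the black pointer knob round with a fingertip, counting the clicks, until it rests on the sixth of its eight marks (the first is the one at the anticlockwise end), then press the round zero key right down and let it come up again. Do not pinch the knob, do not press the square key beside the zero key, and leave the culture dish, the little vial and everything else standing on the bench undisturbed.

Things in the scene. Friction and masses are not known exactly. Their poses are not given: they have to be found in the camera images.
- counter: colony counter: white flat-topped box, 280 (own x) x 340 (own y) mm, deck 72 mm high, fixed; origin at the centre of its underside, +x to its back (away from the user), +y to the user's left, z up. On the deck, in mm: hooded display over x 62..130, y -160..-36, 38 high; gooseneck magnifier at the back left corner (120, 150), 120 high, swung out over the back edge; small fixed round knob at (-100, 128), 13 high
- stage_center (a point): centre of the counter's round lit stage, at deck height; three studs 9 mm high stand round the dish, 52 mm from this point; its axes are those of the counter
- selector_axis (a point): point on the turning axis of the black pointer knob, at deck height; at (-58, -95) mm in the counter's frame; its axes are those of the counter. Nothing else stands on the deck within 75 mm of it
- selector_nose (a point): tip of the pointer knob's nose, 26 mm out from the axis, 17 mm above the deck; own x outwards along the pointer, z up. The knob is a bar 14 mm thick with flat upright sides, reaching 26 mm on the nose side (white line on top) and 18 mm on the tail side, on a round skirt 48 mm across whose top is 6 mm above the deck. The bar's top is 28 mm above the deck, its flat sides end at 25 mm
- selector (a joint): pointer knob's angle, rad, growing clockwise from above. Clicks every 0.524: 0 first mark (pointer 105 degrees anticlockwise of the counter's +x), 2.618 sixth, 3.665 eighth; stops just beyond the ends. Starts on one of the first four. A click stop draws it to the nearest click and holds it; some 3 N pushed 20 mm from the axis turns it on; past half-way it jumps to the next and stays
- zero_key_top (a point): centre of the top of the round grey zero key, 22 mm diameter, standing 9 mm above the deck; free deck for 30 mm around it
- zero_key (a joint): how far the zero key is pressed, m: 0 up, 0.004 right down; a spring, 1.2 N to start and 4 N right down, brings it up again
- hold_key_top (a point): centre of the top of the square grey hold key, 21 mm wide, 9 mm above the deck, 60 mm to the left of the zero key: not to be pressed
- hold_key (a joint): how far the square hold key is pressed, m: 0 up, 0.004 right down
- dish_center (a point): centre of the culture dish (91 mm diameter, 15 mm high, 35 g) lying loose on the counter's stage between the studs
- vial_center (a point): centre of a small upright screw-capped vial (25 mm diameter, 46 mm high, 30 g) standing loose on the deck between the stage and the display
- dish_stack: stack of four culture dishes on the bench, 91 mm diameter, 62 mm high; origin at the centre of its underside
- marker: marker pen lying on the bench, 128 mm along its x, 16 mm thick; origin at the middle of its underside
- wash_bottle: white wash bottle on the bench, 72 mm diameter, 190 mm high with its spout; origin at the centre of its underside
- media_bottle: glass media bottle with grey cap on the bench, 70 mm diameter, 137 mm high; origin at the centre of its underside
- tip_box: pipette tip box on the bench, 120 x 80 x 76 mm; origin at the centre of its underside
- sample_tray: white tray 130 x 100 mm with a piece of blue cheese, 38 mm high; origin at the centre of its underside

How it is judged:
On the way, in this order (a step that is already met when the one before it is completed fails the run):
1. the selector has come to rest on its sixth mark (value of joint selector between 2.468 and 2.768 rad and velocity of joint selector between -0.1 and 0.1 rad/s), for 0.2 s.
2. the zero key is pressed right down (value of joint zero_key above 0.0033 m), for 0.05 s.
At the end, for the whole second after the job is handed in: the selector rests at 2.618 rad (sixth mark) within 0.15 rad, both keys are up (within 1 mm), the dish lies still within 6 mm of where it began on the stage and the vial within 15 mm (all of step 1 and value of joint each of zero_key, hold_key below 0.001 m and distance of dish_center from where it was at the start of the episode below 0.006 m and distance of vial_center from where it was at the start of the episode below 0.015 m and linear speed of dish below 0.02 m/s); the robot touches nothing.
It fails at once if the knob is pinched: both flat sides of its bar are gripped at once (contact force between each of selector_c2, selector_c3 and the fingers above 1 N).
It fails at once if the square hold key is pressed (value of joint hold_key above 0.002 m).
It fails at once if the culture dish is pushed off its place or lifted (distance of dish_center from where it was at the start of the episode above 0.01 m).
It fails at once if the vial, a bottle, a box, the pen, the tray or the dish stack is displaced, knocked over or lifted (distance of any of vial_center, dish_stack, marker, wash_bottle, media_bottle, tip_box, sample_tray from where it was at the start of the episode above 0.02 m).
It also fails if it takes over 45 s, if anything falls off the work surface, if the arm or the gripper's body presses on something with over 40 N, if the wrist force passes 120 N, or if a joint passes its speed limit or range.

## Working session

There is one attempt and no reset: what is moved stays moved. The work goes in short steps, Python scripts to look and compute and a tool call to move; the robot and the scene stay as the last step left them, time stands still between calls to the robot, and variables do not carry over. Pictures are saved under pics/ and viewed, at most 10 in all, crops included, and the job is handed in when it is done.

Besides the shell and the picture viewer there is one more tool, called after "Emit:" by a JSON object that holds its "method" and its "body". jog_arm: Moves the arm, as the interface text tells. Shifts and turns lie within -1 to 1; 1 stands for 0.5 m of shift or 90 degrees of turn. Its arguments: {"type":"object","properties":{"rows":{"type":"array","items":{"type":"array","items":{"type":"number","minimum":-1,"maximum":1}}},"claw":{"type":"number"}},"required":["rows"]}

```bash
mkdir -p pics; cat > h.py <<'E'
import numpy as np,cv2
from plant import observe,capture,finish_job
def cam(n,save=None):
    c=capture(n)
    if save: cv2.imwrite('pics/'+save,c['pixels'][:,:,::-1])
    return c
def mats(c):
    K=np.array([[c['fx'],0,c['cx']],[0,c['fy'],c['cy']],[0,0,1.]]);R=cv2.Rodrigues(np.array(c['rvec'],float))[0]
    return K,R,np.array(c['tvec'],float)
def back(c,u,v,z):
    K,R,t=mats(c);d=R.T@np.linalg.solve(K,[u,v,1.]);o=-R.T@t
    return o+d*(z-o[2])/d[2]
def proj(c,p):
    K,R,t=mats(c);q=K@(R@np.asarray(p,float)+t);return q[:2]/q[2]
E
python3 - <<'E'
from h import *
a=cam('top','top1.png');b=cam('side','side1.png')
for c in(a,b):
    K,R,t=mats(c);print(K[0,0],(-R.T@t).round(3),R.round(2).tolist())
print(observe())
E
```

```text
417.7349198153589 [ 0.402 -0.009  1.529] [[0.03, -1.0, -0.0], [-1.0, -0.03, -0.05], [0.05, 0.0, -1.0]]
379.7565890101174 [ 0.444 -0.875  0.626] [[1.0, -0.02, 0.02], [0.0, -0.53, -0.85], [0.03, 0.85, -0.52]]
{'time_s': 0.1, 'qpos': array([ 1.16340955e+00,  3.51152018e-01,  1.65234050e+00, -3.41839903e-06,
        1.13908956e+00, -8.46146764e-02]), 'joint_vel': array([ 1.91383277e-03, -2.63090090e-03, -2.37976343e-03, -1.55895909e-03,
        3.92873262e-04,  2.22057429e-05]), 'effort': array([-4.70874038e-04, -4.98023236e+01, -2.85706151e+01,  6.99944654e-02,
        2.38662382e-02, -2.77570734e-05]), 'ee_pos': array([0.17432403, 0.52132881, 0.21817932]), 'tool_rot': array([-5.04770700e-01, -3.10053442e+00,  1.50847367e-03]), 'force': array([-0.01771743,  0.91326791,  0.58576648]), 'torque': array([-0.02804261, -0.00892567,  0.00376614]), 'gripper_force': 0.0, 'opening': 1.0000271308997182}
```

View pics/top1.png

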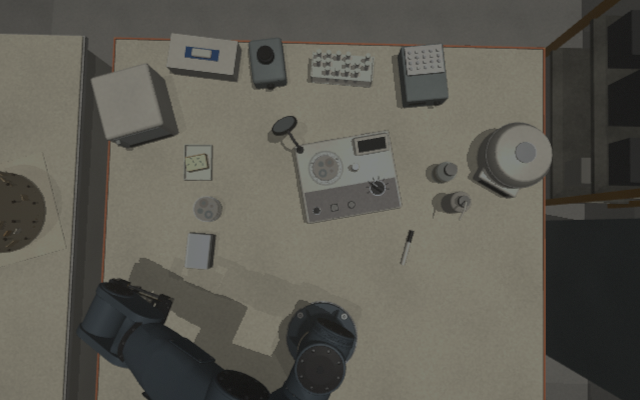

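View pics/side1.png

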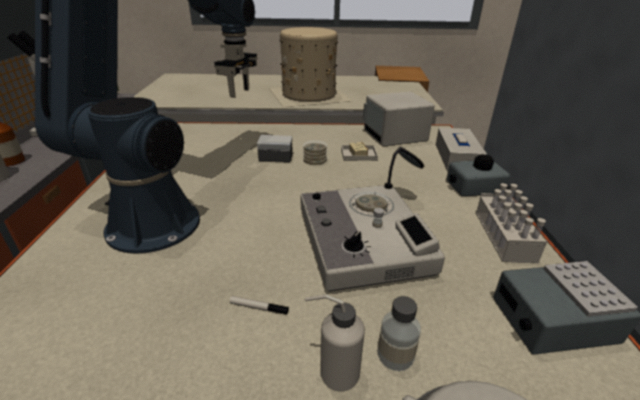

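The top view shows the counter at about (350,177) with the knob at (376,187). The keys are at about (334,208) and (351,205), the fixed knob at (317,211). The side view has the knob at (354,242). I'll zoom in on both.

```bash
python3 - <<'E'
import cv2
a=cv2.imread('pics/top1.png')[125:230,290:410];b=cv2.imread('pics/side1.png')[180:290,295:445]
cv2.imwrite('pics/top1c.png',cv2.resize(a,None,fx=5.6,fy=5.6,interpolation=cv2.INTER_CUBIC)); cv2.imwrite('pics/side1c.png',cv2.resize(b,None,fx=5,fy=5,interpolation=cv2.INTER_CUBIC))
E
```

```text
(no output)
```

View pics/top1c.png

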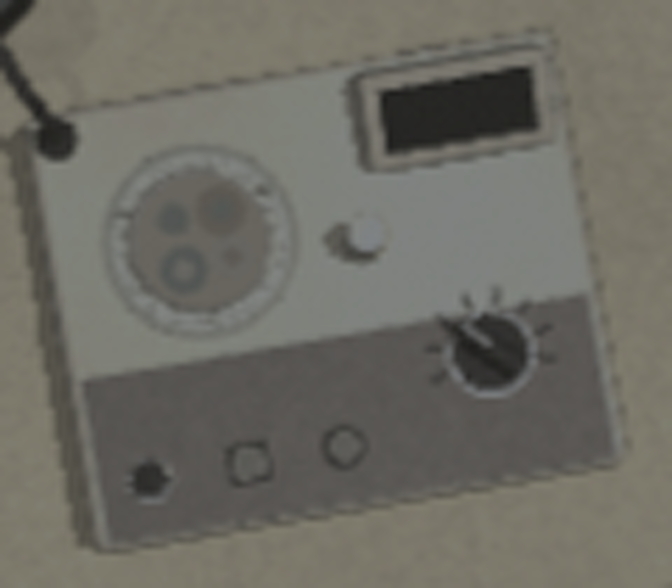

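View pics/side1c.png

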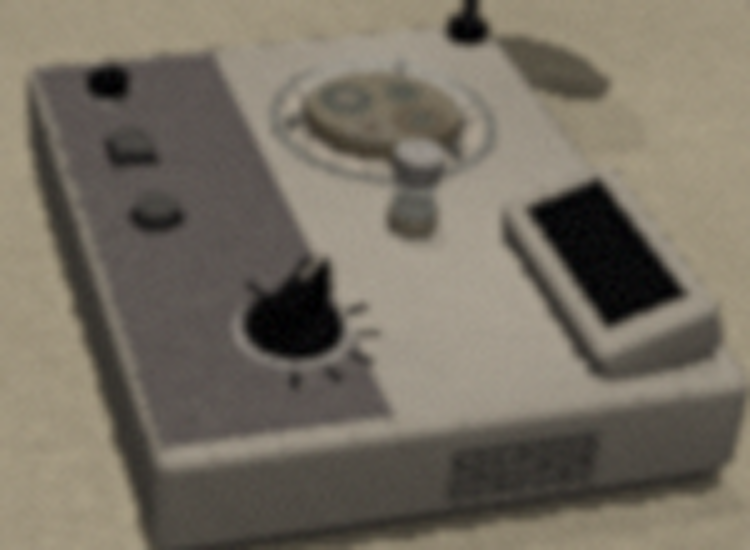

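The knob's skirt centre is at crop (490,353) in the top view and (290,325) in the side view. The pointer aims up-left, about 43° anticlockwise of +x, so it seems to be on the third mark (45°) and needs three clicks. The round zero key is at (345,447) in the top view and (158,208) in the side view, with the hold key to its left.

```bash
cat > fit.py <<'E'
from h import *
from scipy.optimize import least_squares
a=cam('top');b=cam('side')
T=lambda u,v:np.array([290+u/5.6-.4,125+v/5.6-.4]);S=lambda u,v:np.array([295+u/5-.4,180+v/5-.4])
obs=[(a,(-58,-95,76),T(490,353)),(a,(-100,128,85),T(150,480)),(a,(140,-170,72),T(550,42)),(a,(-140,-170,72),T(622,463)),(a,(-140,170,72),T(103,547)),(a,(140,170,72),T(35,132)),
(b,(-58,-95,75),S(290,325)),(b,(-100,128,79),S(110,80)),(b,(-140,-170,72),S(160,465)),(b,(-140,170,72),S(35,75)),(b,(140,-170,72),S(745,385))]
def W(p,q):
    c,s=np.cos(p[2]),np.sin(p[2]);q=np.array(q)/1000
    return np.array([p[0]+c*q[0]-s*q[1],p[1]+s*q[0]+c*q[1],q[2]])
f=least_squares(lambda p:np.concatenate([proj(c,W(p,q))-o for c,q,o in obs]),[.5,-.1,.1],loss='soft_l1')
p=f.x;print(p.round(4),np.degrees(p[2]));print(np.array([proj(c,W(p,q))-o for c,q,o in obs]).round(1).tolist())
print('axis',W(p,(-58,-95,72)).round(4))
# two-view triangulation of keys
def tri(u,v):
    return least_squares(lambda x:np.r_[proj(a,x)-u,proj(b,x)-v],[.5,-.1,.08]).x
c,s=np.cos(p[2]),np.sin(p[2]);Ri=np.array([[c,s],[-s,c]])
for n,u,v in(('zero',T(345,447),S(158,206)),('hold',T(250,463),S(133,143)),('skirt',T(490,353),S(290,325))):
    x=tri(u,v);print(n,x.round(4),'counter',(Ri@(x[:2]-p[:2])*1000).round(1))
for r in (105,75,45,15,-15,-45):
    t=np.radians(r);q=(-58+26*np.cos(t),-95+26*np.sin(t),97)
    print(r,((proj(a,W(p,q))-[290,125]+.4)*5.6).round(),((proj(b,W(p,q))-[295,180]+.4)*5).round())
E
python3 fit.py
```

```text
[ 0.5763 -0.0801  0.1875] 10.745223626308661
[[1.1, 0.1], [0.6, -0.5], [1.9, -2.9], [2.5, 0.3], [-0.9, 1.0], [-1.4, -3.5], [0.1, -0.1], [-0.3, -0.0], [-1.6, -0.6], [-1.9, -3.1], [2.8, -0.9]]
axis [ 0.537  -0.1843  0.072 ]
zero [ 0.4777 -0.0913  0.0765] counter [-99.    7.4]
hold [ 0.4661 -0.0325  0.076 ] counter [-99.4  67.3]
skirt [ 0.5374 -0.1808  0.0718] counter [-57.  -91.6]
105 [462. 368.] [265. 256.]
75 [458. 347.] [293. 253.]
45 [466. 326.] [321. 258.]
15 [483. 312.] [342. 271.]
-15 [504. 309.] [350. 289.]
-45 [525. 316.] [344. 306.]
```

```bash
cat > go.py <<'E'
from h import *
from scipy.spatial.transform import Rotation as Ro
AX=np.array([.537,-.183]);YAW=np.radians(10.7);ZK=np.array([.4777,-.0913])
def bar(deg,gap,z,r=24):
    t=np.radians(deg)+YAW;n=np.array([np.cos(t),np.sin(t)]);m=np.array([-n[1],n[0]])
    return [*(AX+r*1e-3*n+(14.5+gap)*1e-3*m),z,t]
def rows(*wps):
    s=observe();R=Ro.from_rotvec(s['tool_rot']).as_matrix();p=np.array(s['ee_pos']);y0=np.arctan2(R[1,1],R[0,1])
    print('t',s['time_s'],'p',p.round(4),'yaw',np.degrees(y0).round(1),'F',np.round(s['force'],1),'open',round(s['opening'],2),'down',R[2,2].round(4))
    for w in wps:
        d=R.T@(np.array(w[:3])-p)/.5;t=-((w[3]-y0+np.pi)%(2*np.pi)-np.pi)/(np.pi/2)
        print(np.r_[d,t].round(3).tolist())
E
python3 -c "
from go import *
rows(bar(45,15,.218))"
```

```text
t 0.2 p [0.1744 0.5214 0.2183] yaw 71.5 F [-0.1  0.1  0.5] open 1.0 down -1.0
[-1.091, -1.044, 0.001, 0.176]
```

Emit:
{"method": "jog_arm", "body": {"rows": [[-0.54, -0.52, 0, 0.09], [-0.54, -0.52, 0, 0.09], [-0.54, -0.52, 0, 0.09], [-0.54, -0.52, 0, 0.09], [-0.54, -0.52, 0, 0.09], [-0.54, -0.52, 0, 0.09], [-0.54, -0.52, 0, 0.09], [-0.54, -0.52, 0, 0.09]], "claw": 0}}

```text
time_s: 0.87
ee_pos: [0.3291, 0.2243, 0.2188]
tool_rot: [0.722, 3.057, 0.0]
force: [1.6, 0.6, -0.5]
opening: 0.475
gripper_force: 0.0
```

```bash
python3 -c "
from go import *
rows(bar(45,15,.218))"
```

```text
t 0.8667 p [0.3291 0.2243 0.2188] yaw 63.4 F [ 1.6  0.6 -0.5] open 0.48 down -1.0
[-0.684, -0.487, 0.002, 0.086]
```

Emit:
{"method": "jog_arm", "body": {"rows": [[-0.68, -0.49, 0, 0.086], [-0.68, -0.49, 0, 0.086], [-0.68, -0.49, 0, 0.086], [-0.68, -0.49, 0, 0.086], [-0.68, -0.49, 0, 0.086], [-0.68, -0.49, 0, 0.086], [-0.68, -0.49, 0, 0.086], [-0.68, -0.49, 0, 0.086]]}}

```text
time_s: 1.53
ee_pos: [0.4838, -0.0714, 0.2186]
tool_rot: [0.928, 3.001, 0.0]
force: [1.2, 0.7, 0.9]
opening: 0.005
gripper_force: 0.0
```

```bash
python3 -c "
from go import *
rows(bar(45,15,.218),bar(45,15,.11))"
```

```text
t 1.5333 p [ 0.4838 -0.0714  0.2186] yaw 55.6 F [1.2 0.7 0.9] open 0.0 down -1.0
[-0.155, -0.076, 0.001, -0.001]
[-0.155, -0.076, 0.217, -0.001]
```

Emit:
{"method": "jog_arm", "body": {"rows": [[-0.155, -0.076, 0, 0], [-0.155, -0.076, 0, 0], [-0.155, -0.076, 0, 0], [-0.155, -0.076, 0.2, 0], [-0.155, -0.076, 0.2, 0], [-0.155, -0.076, 0.2, 0], [-0.155, -0.076, 0.2, 0]]}}

```text
time_s: 2.12
ee_pos: [0.5236, -0.1433, 0.1147]
tool_rot: [-0.925, -2.995, -0.001]
force: [-1.0, 0.3, 0.2]
opening: 0.007
gripper_force: 0.0
```

```bash
python3 -c "
from go import *
rows(bar(45,15,.084),bar(45,5,.084))
b=cam('side')['pixels'][150:270,300:450,::-1];a=cam('top')['pixels'][125:225,320:440,::-1]
cv2.imwrite('pics/s2.png',np.hstack([cv2.resize(b,(500,400),interpolation=2),cv2.resize(a,None,fx=2.5,fy=4,interpolation=2)[:, :]]))"
```

```text
t 2.1167 p [ 0.5236 -0.1433  0.1147] yaw 55.7 F [-1.   0.3  0.2] open 0.01 down -1.0
[-0.008, -0.002, 0.061, -0.0]
[-0.028, -0.002, 0.061, -0.0]
```

View pics/s2.png

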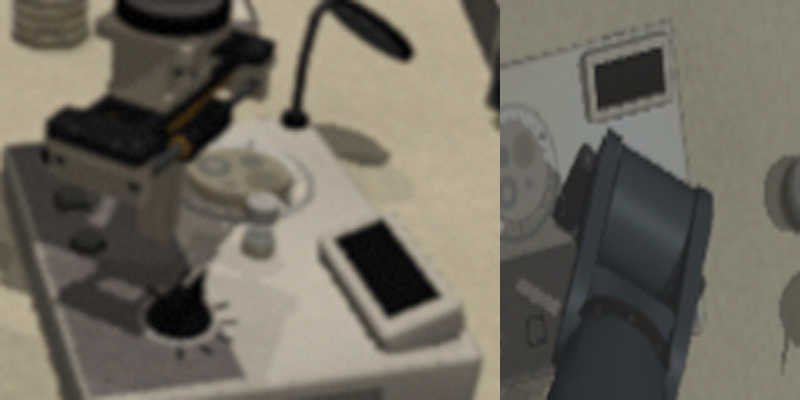

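In the side crop the closed fingertip hangs just behind the nose, with its tip near (190,265). It is clear of the vial at (262,230). I'll descend and approach until contact.

Emit:
{"method": "jog_arm", "body": {"rows": [[-0.008, -0.002, 0.03, 0], [-0.008, -0.002, 0.061, 0], [-0.008, -0.002, 0.061, 0], [-0.018, -0.002, 0.061, 0], [-0.028, -0.002, 0.061, 0], [-0.032, -0.002, 0.061, 0], [-0.036, -0.002, 0.061, 0], [-0.036, -0.002, 0.061, 0]]}}

```text
time_s: 2.88
ee_pos: [0.5406, -0.1551, 0.089]
tool_rot: [0.928, 3.001, 0.001]
force: [-2.2, 3.5, 4.1]
opening: 0.006
gripper_force: 2.5
```

```bash
python3 -c "
from go import *
rows(bar(45,0,.084),*[bar(a,0,.084) for a in (40,35,30,25,20,15)])"
```

```text
t 2.8833 p [ 0.5406 -0.1551  0.089 ] yaw 55.7 F [-2.2  3.5  4.1] open 0.01 down -1.0
[0.004, -0.002, 0.01, -0.001]
[-0.001, 0.0, 0.01, 0.055]
[-0.005, 0.002, 0.01, 0.111]
[-0.01, 0.004, 0.01, 0.166]
[-0.015, 0.005, 0.01, 0.222]
[-0.019, 0.006, 0.01, 0.277]
[-0.024, 0.006, 0.01, 0.333]
```

Emit:
{"method": "jog_arm", "body": {"rows": [[-0.003, 0.001, 0, 0.03], [-0.006, 0.002, 0, 0.06], [-0.008, 0.003, 0, 0.09], [-0.011, 0.004, 0, 0.12], [-0.013, 0.005, 0, 0.15], [-0.016, 0.006, 0, 0.18], [-0.018, 0.006, 0, 0.21], [-0.018, 0.006, 0, 0.21]]}}

```text
time_s: 3.55
ee_pos: [0.5497, -0.158, 0.0888]
tool_rot: [1.41, 2.807, 0.0]
force: [-1.3, 1.8, 1.4]
opening: 0.005
gripper_force: 1.2
```

```bash
python3 -c "
from go import *
rows(*[bar(a,-2,.088) for a in (25,20,15,10,5,0,-5,-10)])
b=cam('side')['pixels'][190:270,310:410,::-1]
cv2.imwrite('pics/s3.png',cv2.resize(b,(700,560),interpolation=2))"
```

```text
t 3.55 p [ 0.5497 -0.158   0.0888] yaw 36.6 F [-1.3  1.8  1.4] open 0.0 down -1.0
[-0.001, -0.002, 0.002, 0.01]
[-0.005, -0.0, 0.002, 0.066]
[-0.01, 0.002, 0.002, 0.122]
[-0.014, 0.003, 0.002, 0.177]
[-0.019, 0.003, 0.002, 0.233]
[-0.023, 0.004, 0.002, 0.288]
[-0.028, 0.004, 0.002, 0.344]
[-0.033, 0.003, 0.002, 0.399]
```

View pics/s3.png

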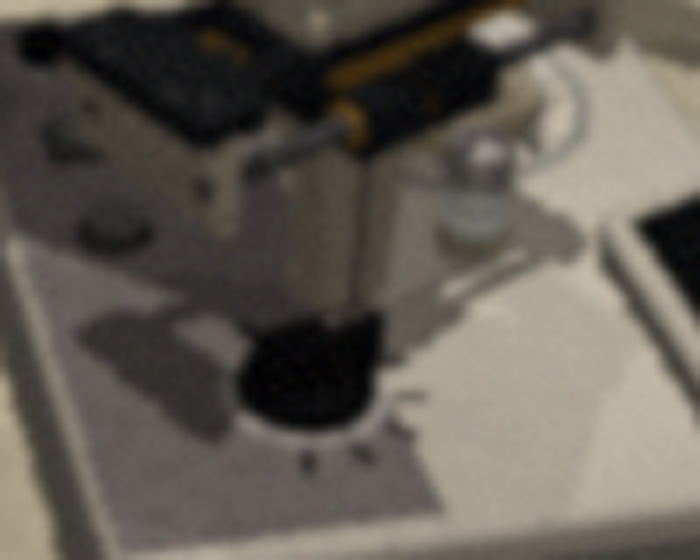

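In the side crop the fingertip is behind the bar and the nose is at about (375,325). That matches the 15° mark, so one click is done. Next I'll push through the second click.

Emit:
{"method": "jog_arm", "body": {"rows": [[-0.004, 0.001, 0, 0.045], [-0.008, 0.002, 0, 0.09], [-0.012, 0.003, 0, 0.14], [-0.016, 0.004, 0, 0.19], [-0.02, 0.005, 0, 0.24], [-0.024, 0.005, 0, 0.29], [-0.027, 0.005, 0, 0.33], [-0.027, 0.005, 0, 0.33]]}}

```text
time_s: 4.27
ee_pos: [0.5598, -0.1672, 0.0885]
tool_rot: [2.082, 2.352, 0.001]
force: [0.6, 3.0, 0.1]
opening: 0.004
gripper_force: 1.5
```

```bash
python3 -c "
from go import *
rows(*[bar(a,-2,.088) for a in (-5,-10,-15,-20,-25,-30,-35,-40)])"
```

```text
t 4.2667 p [ 0.5598 -0.1672  0.0885] yaw 7.0 F [0.6 3.  0.1] open 0.0 down -1.0
[-0.002, -0.001, 0.001, 0.014]
[-0.006, 0.001, 0.001, 0.07]
[-0.011, 0.003, 0.001, 0.125]
[-0.015, 0.004, 0.001, 0.181]
[-0.02, 0.005, 0.001, 0.237]
[-0.025, 0.005, 0.001, 0.292]
[-0.029, 0.005, 0.001, 0.348]
[-0.034, 0.004, 0.001, 0.403]
```

Emit:
{"method": "jog_arm", "body": {"rows": [[-0.004, 0.001, 0, 0.045], [-0.008, 0.002, 0, 0.09], [-0.012, 0.003, 0, 0.14], [-0.016, 0.004, 0, 0.19], [-0.02, 0.005, 0, 0.24], [-0.024, 0.005, 0, 0.29], [-0.028, 0.005, 0, 0.34], [-0.028, 0.005, 0, 0.34]]}}

```text
time_s: 4.93
ee_pos: [0.5641, -0.1807, 0.0885]
tool_rot: [2.628, 1.721, 0.002]
force: [1.1, 3.8, 0.9]
opening: 0.007
gripper_force: 2.3
```

```bash
python3 -c "
from go import *
rows(*[bar(a,-2,.088) for a in (-35,-40)])
b=cam('side')['pixels'][190:270,310:410,::-1]
cv2.imwrite('pics/s4.png',cv2.resize(b,(700,560),interpolation=2))
rows()"
```

```text
t 4.9333 p [ 0.5641 -0.1807  0.0885] yaw -23.6 F [1.1 3.8 0.9] open 0.01 down -1.0
[-0.002, 0.0, 0.001, 0.008]
[-0.006, 0.002, 0.001, 0.064]
t 4.9833 p [ 0.5641 -0.1806  0.0885] yaw -23.3 F [2.6 5.1 1.4] open 0.01 down -1.0
```

View pics/s4.png

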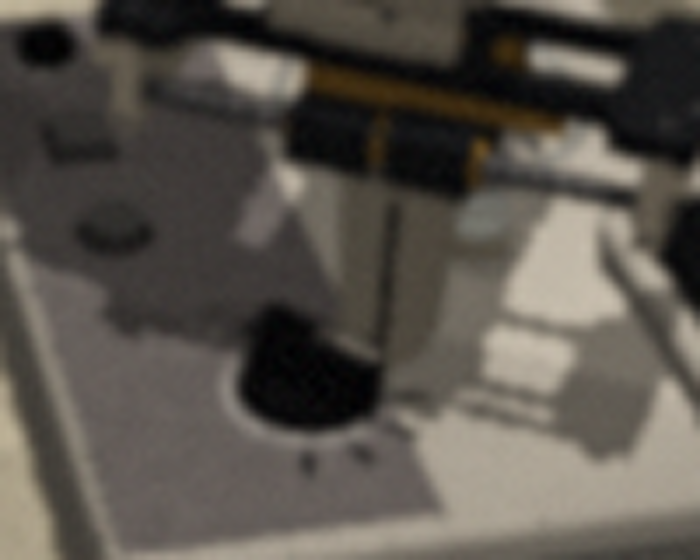

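The fingertip at (400,340) is against the bar, whose nose points right to about (385,375). The force is still 5 N, so the third click may not have dropped in yet. I'll push a few degrees more.

Emit:
{"method": "jog_arm", "body": {"rows": [[-0.003, 0.001, 0, 0.03], [-0.005, 0.001, 0, 0.055], [-0.005, 0.001, 0, 0.055], [-0.005, 0.001, 0, 0.055]]}}

```text
time_s: 5.32
ee_pos: [0.5639, -0.1833, 0.0886]
tool_rot: [2.695, 1.612, 0.002]
force: [3.8, 0.4, 1.5]
opening: 0.008
gripper_force: 1.7
```

```bash
python3 -c "
from go import *
rows(*[bar(a,-2,.088) for a in (-40,-45)])"
```

```text
t 5.3167 p [ 0.5639 -0.1833  0.0886] yaw -28.2 F [3.8 0.4 1.5] open 0.01 down -1.0
[-0.001, 0.001, 0.001, 0.012]
[-0.005, 0.003, 0.001, 0.068]
```

The pushing force fell, so it has jumped. I'll back off, lift and look.

Emit:
{"method": "jog_arm", "body": {"rows": [[0.01, 0, 0, 0], [0.03, 0, 0, 0], [0.03, 0, 0, 0], [0.03, 0, -0.06, 0], [0.03, 0, -0.12, 0], [0.0, 0.15, -0.15, 0], [0.0, 0.15, -0.15, 0], [0.0, 0.15, -0.15, 0]]}}

```text
time_s: 5.98
ee_pos: [0.6328, -0.2223, 0.1651]
tool_rot: [2.695, 1.604, 0.004]
force: [1.0, -0.7, -0.3]
opening: 0.005
gripper_force: 0.0
```

```bash
python3 -c "
from go import *
rows([*ZK,.15,YAW])
c=cam('side');b=c['pixels'][190:270,310:410,::-1]
for r in(15,-15,-45,-75):
  w=bar(r,-14.5,.097,26);print(r,((proj(c,w[:3])-[310,190])*7).round())
cv2.imwrite('pics/s5.png',cv2.resize(b,(700,560),interpolation=2))"
```

```text
t 5.9833 p [ 0.6328 -0.2223  0.1651] yaw -28.5 F [ 1.  -0.7 -0.3] open 0.01 down -1.0
[0.082, -0.398, 0.028, -0.435]
15 [370. 305.]
-15 [382. 329.]
-45 [373. 353.]
-75 [344. 370.]
```

View pics/s5.png

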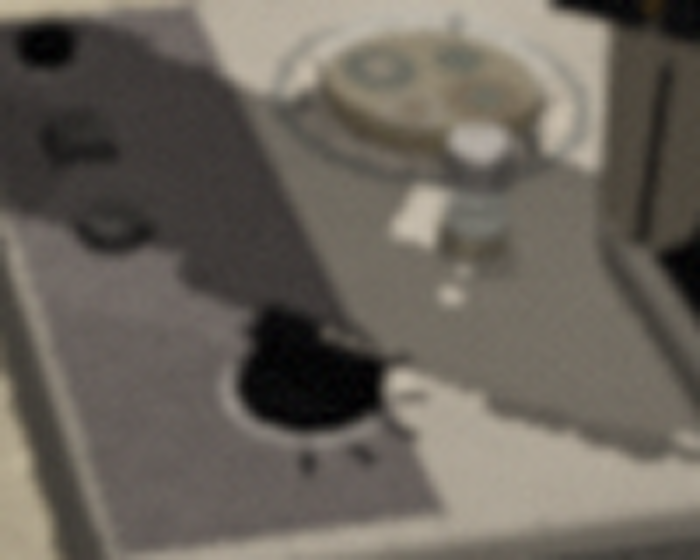

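The dish and vial are untouched. The bar's tail is at about (270,320) and its nose at about (380,360), but shadow makes it ambiguous. I'll project the bar for the candidate marks onto a brightened crop.

```bash
python3 -c "
from go import *
c=cam('side');p=c['pixels'][:,:,::-1]
g=np.clip((p[218:258,330:380].astype(float)/255)**.45*330,0,255).astype(np.uint8)
out=[]
for r in(None,-15,-45,-75):
  k=cv2.resize(g,(400,300),interpolation=2)
  k=cv2.resize(g,(375,300),interpolation=2)
  if r is not None:
    L=[]
    for rad,off in((26,-2),(20,-7),(-18,-7),(-18,7),(20,7),(26,2)):
      w=bar(r,-14.5+off,.1,rad);L.append((proj(c,w[:3])-[330,218]+.4)*7.5)
    cv2.polylines(k,[np.array(L).astype(np.int32)],True,(0,0,255),1)
  out.append(k)
cv2.imwrite('pics/s6.png',np.vstack([np.hstack(out[:2]),np.hstack(out[2:])]))"
```

```text
(no output)
```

View pics/s6.png

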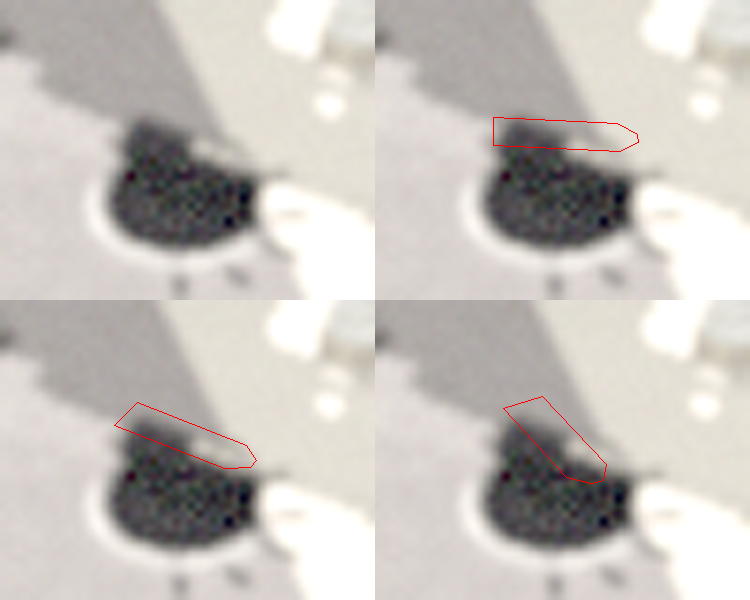

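The −45° outline fits, so the knob is on the sixth mark. Now the zero key.

Emit:
{"method": "jog_arm", "body": {"rows": [[0.082, -0.398, 0.0, -0.435], [0.082, -0.398, 0.0, -0.435], [0.082, -0.398, 0.0, -0.435], [0.082, -0.398, 0.0, -0.435], [0.082, -0.398, 0.0, -0.435], [0.082, -0.398, 0.0, -0.435], [0.082, -0.398, 0.0, -0.435], [0.082, -0.398, 0.0, -0.435]]}}

```text
time_s: 6.75
ee_pos: [0.4734, -0.0877, 0.1632]
tool_rot: [2.007, 2.417, -0.0]
force: [-0.4, -0.0, -0.0]
opening: 0.005
gripper_force: 0.0
```

Emit:
{"method": "jog_arm", "body": {"rows": [[0, 0, 0, 0], [0, 0, 0, 0], [0, 0, 0, 0], [0, 0, 0, 0]]}}

```text
time_s: 7.08
ee_pos: [0.4738, -0.0883, 0.1629]
tool_rot: [-2.006, -2.417, 0.0]
force: [-0.9, 0.3, -0.5]
opening: 0.005
gripper_force: 0.0
```

```bash
python3 -c "
from go import *
rows([*ZK,.09,YAW],[*ZK,.074,YAW])"
```

```text
t 7.0833 p [ 0.4738 -0.0883  0.1629] yaw 10.6 F [-0.9  0.3 -0.5] open 0.01 down -1.0
[-0.007, 0.007, 0.146, -0.001]
[-0.007, 0.007, 0.178, -0.001]
```

Emit:
{"method": "jog_arm", "body": {"rows": [[-0.007, 0.007, 0, 0], [-0.007, 0.007, 0.07, 0], [-0.007, 0.007, 0.14, 0], [-0.007, 0.007, 0.158, 0], [-0.007, 0.007, 0.166, 0], [-0.007, 0.007, 0.174, 0], [-0.007, 0.007, 0.176, 0], [-0.007, 0.007, 0.176, 0]]}}

```text
time_s: 7.75
ee_pos: [0.4779, -0.091, 0.0771]
tool_rot: [2.005, 2.418, -0.0]
force: [-7.8, 1.3, 10.8]
opening: 0.006
gripper_force: 5.9
```

```bash
python3 -c "
from go import *
rows()"
```

```text
t 7.75 p [ 0.4779 -0.091   0.0771] yaw 10.7 F [-7.8  1.3 10.8] open 0.01 down -1.0
```

It has bottomed out: z is 77 mm at 11 N, against 4 N for right down. I'll hold briefly and release.

Emit:
{"method": "jog_arm", "body": {"rows": [[0, 0, 0.002, 0], [0, 0, 0.002, 0], [0, 0, -0.02, 0], [0, 0, -0.1, 0], [0, 0, -0.18, 0], [0, 0, -0.2, 0], [0, 0, -0.2, 0], [0, 0, -0.2, 0]]}}

```text
time_s: 8.42
ee_pos: [0.4782, -0.091, 0.1759]
tool_rot: [2.004, 2.417, 0.001]
force: [0.5, 0.7, -0.6]
opening: 0.006
gripper_force: 0.0
```

```bash
python3 -c "
from go import *
rows()
c=cam('side');p=c['pixels'][:,:,::-1]
g=np.clip((p[185:265,305:405].astype(float)/255)**.5*300,0,255).astype(np.uint8)
cv2.imwrite('pics/s7.png',cv2.resize(g,(700,560),interpolation=2))"
```

```text
t 8.4167 p [ 0.4782 -0.091   0.1759] yaw 10.7 F [ 0.5  0.7 -0.6] open 0.01 down -1.0
```

View pics/s7.png

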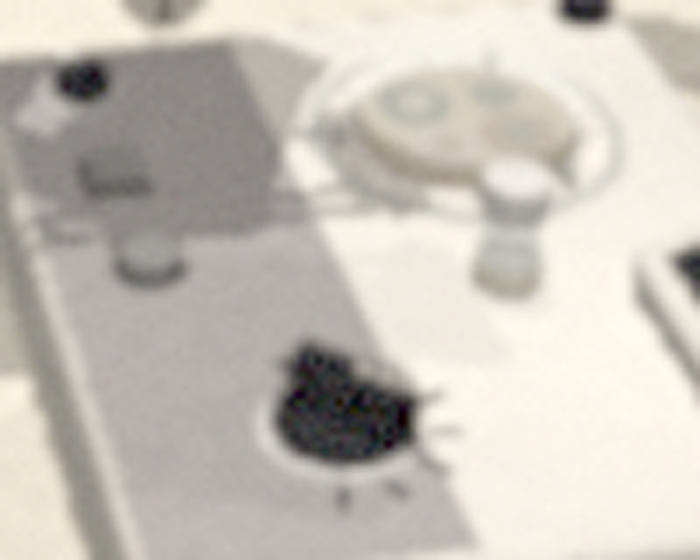

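The zero key at (150,258) is up, the knob is still at −45° with its tail at (315,355), and the dish and vial are in place. Handing in.

```bash
python3 -c "
from h import *
print(finish_job())"
```

```text
the job is handed in; nothing more can be done
None
```

I pushed the knob three clicks to its sixth mark, pressed the zero key fully down and let it come back up, and handed the job in; the last picture shows the dish and vial in place, but `finish_job()` returned no verdict.

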